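# Open the combination padlock and hold it up open

## Robot

A 7-joint arm with a two-finger parallel gripper is mounted at the origin on the work surface. World frame = base frame: x ahead of the robot, y to its left, z up, the work surface at z = 0. Lengths are in mm, angles in rad, forces in N, time in s.
With the tool pointing down it reaches from about 400 to 875 mm from the base axis. Payload 4.4 kg.
Tool frame: the origin (TCP) lies midway between the tips of the shut fingers; the grasp point (between the pads) lies 19 mm behind it (ctrl.pinch_z is the distance from the TCP to the grasp point, in mm); z points along the fingers, y is the line along which they close (so a half turn about z gives the same grasp; the last joint's range is limited). The gripper opens to 85 mm and grips with 20 to 120 N. Pads are 22 mm wide; open, the fingers measure 114 mm over their backs; the gripper's body (76 mm by 85 mm) begins 54 mm behind the grasp point. The pads swing forward as they close: fully open they stand 13 mm farther back than shut.
Start: joints at [1.218, 0.628, 0.038, 1.517, -0.027, 0.996, -0.02], TCP at [183.902, -623.456, 231.313] pointing down, gripper open.
Joint ranges: [-3.06, 3.06], [-0.37, 2.12], [-1.25, 1.32], [0.18, 2.47], [-1.1, 4.24], [0.23, 1.98], [-2.94, 2.94]. Speed limits (rad/s): [2.57, 2.57, 3.14, 3.14, 3.14, 3.14, 3.14].

## Interface

Orientations are given as [roll, pitch, yaw] about the fixed x, y, z axes, in that order (R = Rz(yaw) Ry(pitch) Rx(roll)).
In Python, from cell import read_state, cams, order, ctrl gives the robot as it stands.
- The arm moves only by the tool move_arm, never from a script. Its argument "targets" is text: rows parted by semicolons, each of 7 numbers parted by spaces: the gripper's target within -1 to 1 (fully open at 1, half-way at 0, shut at -1), then the shift along the tool's x, y, z in cm, then the turn, a rotation vector about the tool's x, y, z in degrees. A call has 1 to 5 rows; each row shifts and turns the commanded pose from where the row before left it, along the tool's axes as they then stand; what a row does not reach is not made up. A row lasts 1/12 s, in which the tool goes at most 41.7 mm and 7.16 degrees, less where a joint would pass 70% of its speed; a pose out of reach is approached as far as the arm can. A call with a gripper value outside its range is refused whole. The fingers move at their own pace and stop on an object; the grip force is fixed at half the most. Time passes only in rows, so rows that do not move let the fingers close. It gives the time, the measured TCP pose, the force, the opening and the grip force at its end, in the units of the state.
- read_state(): the state, without advancing time (a new reading comes with each control period).
- cams.get_image(name): name is "side" or "top" or "wrist"; returns a dict with "color" (420x560x3 uint8, red, green, blue), "fovy" (degrees; the focal length in pixels is half the picture's height over the tangent of half this angle, whatever the lens; pixels are square), "cx", "cy" (the principal point, pixels), "k1" (the pictures are not rectified: a ray, as slopes to the right and down, at radius r is drawn at 1 + k1 r^2 times it, then the intrinsics apply), "rvec" (rotation vector, rad) and "tvec" (3), from world to camera coordinates, as OpenCV has them. Camera axes: x right, y down, z forward; pixel columns grow to the right and rows downward; lengths in mm; the calibration is good to about 2 mm. A picture is of the moment at which its call begins. There is no depth.
- order.finish_job(): hands the job in; it is judged then, once.
The state is a dict: "clock": time; "qpos": joint angles; "qd": joint speeds; "tau": joint torques, N m; "eef_pos": TCP position; "tool_rot": TCP orientation; "force": force on the tool from outside, world axes, zero at the start; "torque": the same for the moment, N m; "width": finger opening in mm; "gripper_force": force on a finger pad.
Only numpy, scipy, OpenCV 4.12 (cv2) and the standard library are available. Lean on these libraries where they do the work, as an engineer would, in place of code of your own. Each camera call takes 0.05 s, during which the arm holds its last target. There are 200 camera calls.

## Task

The makers' locker padlock lies in its plywood cradle: turn its dial clockwise, click by click, until the bar points at the shackle and the lock lets go, then pull the shackle out to its stop. Then lift the open lock out of the cradle and present it: finish while still holding it in the gripper, still and level with the dial facing up, about 20 cm above the bench over the middle of the round cork mat, and leave everything else where it is.

Things in the scene. Friction and masses are not known exactly. Their poses are not given: they have to be found in the camera images.
- lock: Combination padlock, 0.3 to 0.55 kg: steel case 60 x 60 x 24 mm lying dial up in its cradle; case, dial and shackle are one loose thing. Origin: centre of the case's underside, 20 mm above the bench at the start. z points up out of the dial face along the dial's axis, x from the case towards the shackle (opening direction), y across the shackle.
- dial (a joint): Dial angle, rad, counter-clockwise from above. 0: bar points at the shackle along the lock's x (white tick on the case); only there, within 0.14 either way, does the lock open. Starts at 0.5 to 1.3, perhaps between notches; stops at -0.45 and 1.6. Spring notches every 0.3 rad (0, 0.3, 0.6 ...) click at about 0.05 Nm and pull it in from near by; it stays there when let go.
- dial_bar (a point): On the dial's axis, halfway up its aluminium grip bar, 41 mm above the lock's underside; turns with the dial. Bar: 34 mm long along this point's x (pointed end at +x), 12 mm wide along y, 22 mm high, its top 52 mm above the lock's underside. It stands on a black ribbed disc 43 mm across, disc top 30 mm above the lock's underside.
- dial_pointer (a point): Tip of the dial bar's pointed end, about 21 mm from the dial's axis, 35 mm above the lock's underside.
- shackle (a joint): How far the shackle is out, m: 0 locked (held, 1 to 2 mm of give), 0.026 end stop. When the dial reaches its opening notch a spring pops it out by about 0.006; from there pull it along the lock's x with 1 to 3 N. It stays where it is left.
- shackle_grip (a point): Midway between the shackle's straight legs, 12 mm above the lock's underside, 46 mm from the lock's centre when closed; moves with the shackle, axes as the lock's. Shackle: U of 8 mm round steel bar, 44 mm wide outside, 28 mm inside. The legs run straight 16 mm back to the case and 10 mm on, then the round end, outermost 32 mm from here. Beside the legs nothing stands on the bench.
- cradle: Fixed plywood cradle, about 82 x 80 mm: block 20 mm high with a rim 7 mm higher round the lock's case, stopping it from sliding; on the shackle side the rim is only a stop 24 mm wide, between and below the shackle's legs, reaching 46 mm from the centre. Origin on the bench under the centre of the pocket; x as the lock's.
- mat: Round cork handover mat lying fixed on the bench, 120 mm across, 4 mm thick. Origin: centre of its underside.
- tape_roll: Bystander, to be left alone: roll of paper tape lying flat, 68 mm across, 20 mm high. Origin at the centre of its underside.
- key_padlock: Bystander, to be left alone: small brass key padlock lying flat, 38 mm wide, 16 mm high, no dial: not the lock of this job. Origin at the centre of its underside.
- screwdriver: Bystander, to be left alone: black-handled screwdriver lying flat, 190 mm long. Origin at the centre of its underside.
- glue_bottle: Bystander, to be left alone: white glue bottle standing, 44 mm across, 130 mm high. Origin at the centre of its underside.
- led_lamp: Bystander, to be left alone: lamp shaped like a big LED: plywood box 90 x 90 x 45 mm, two rods, white dome, 222 mm high. Origin at the centre of its underside.
- bearing: Bystander, to be left alone: steel ring lying flat, 40 mm across, 12 mm high. Origin at the centre of its underside.
- offcut: Bystander, to be left alone: plywood offcut lying flat, 70 x 45 x 18 mm. Origin at the centre of its underside.
Mind the look-alikes: they are no part of the job. Several things look just like the mat: the one meant starts farthest to the robot's right.

How it is judged:
By the outcome, as a careful person would: the job done as asked, in the order asked, and still so for the second after the job is handed in, while the arm keeps its last pose, push and grip.
It also fails if it takes over 64 s, if anything falls off the work surface, if the arm or the gripper's body presses on something with over 40 N, if the wrist force passes 120 N, or if a joint passes its speed limit or range.

## Working session

There is one attempt and no reset: what is moved stays moved. The work goes in short steps, Python scripts to look and compute and a tool call to move; the robot and the scene stay as the last step left them, time stands still between calls to the robot, and variables do not carry over. Pictures are saved under pics/ and viewed, at most 10 in all, crops included, and the job is handed in when it is done.

Besides the shell and the picture viewer there is one more tool, called after "Emit:" as name(argument=value, ...), one argument or row to a line, values as JSON. move_arm: Moves the arm, as the interface text tells. Its arguments: {"type":"object","properties":{"targets":{"type":"string"}},"required":["targets"]}

```bash
mkdir -p pics; ls
cat > h.py <<'E'
import numpy as np, cv2
from cell import read_state, cams, order, ctrl
def grab(n,fn=None):
    d=cams.get_image(n)
    if fn: cv2.imwrite('pics/'+fn,d['color'][:,:,::-1])
    return d
def K(d):
    f=d['color'].shape[0]/2/np.tan(np.radians(d['fovy'])/2)
    return np.array([[f,0,d['cx']],[0,f,d['cy']],[0,0,1.]]),np.array([d['k1'],0,0,0,0.])
def ray(d,uv):
    k,D=K(d); n=cv2.undistortPoints(np.array(uv,float).reshape(-1,1,2),k,D).reshape(-1,2)
    R=cv2.Rodrigues(np.array(d['rvec'],float))[0]; t=np.array(d['tvec'],float).ravel()
    v=np.c_[n,np.ones(len(n))]@R
    return -R.T@t, v/np.linalg.norm(v,axis=1)[:,None]
def plane(d,uv,z):
    c,v=ray(d,uv); return c+v*((z-c[2])/v[:,2])[:,None]
def tri(d1,p1,d2,p2):
    c1,v1=ray(d1,[p1]);c2,v2=ray(d2,[p2]);v1=v1[0];v2=v2[0]
    s=np.linalg.lstsq(np.c_[v1,-v2],c2-c1,rcond=None)[0]
    a=c1+s[0]*v1;b=c2+s[1]*v2
    return (a+b)/2,np.linalg.norm(a-b)
def proj(d,P):
    k,D=K(d); return cv2.projectPoints(np.array(P,float).reshape(-1,1,3),np.array(d['rvec'],float),np.array(d['tvec'],float),k,D)[0].reshape(-1,2)
E
python3 - <<'E'
from h import *
import pickle
ds={n:grab(n) for n in('top','side','wrist')}
pickle.dump(ds,open('d0.pkl','wb'))
cv2.imwrite('pics/a.png',ds['top']['color'][:,:,::-1]);cv2.imwrite('pics/b.png',ds['side']['color'][:,:,::-1])
for n,d in ds.items(): print(n,d['fovy'],ray(d,[[280,210]]))
s=read_state();print(s['eef_pos'],s['tool_rot'],s['width'],ctrl.pinch_z,s['clock'])
E
```

```text
pics
top 46.0857266378364 (array([ 282.66485872,   38.62144359, 1375.33135678]), array([[ 0.16791996, -0.00801002, -0.98576809]]))
side 50.625534946640975 (array([-179.20433258,  746.23115534,  675.75507287]), array([[ 0.60856307, -0.60062242, -0.51855925]]))
wrist 58.25019219500592 (array([ 247.97367458, -603.94068414,  372.98829395]), array([[-0.2382366 , -0.0719416 , -0.96853896]]))
[ 183.76813447 -622.98162494  230.59491254] [-3.14011077e+00 -1.88818430e-05  2.86784999e-01] 85.66452823063557 18.700000000000003 0.15
```

View pics/a.png

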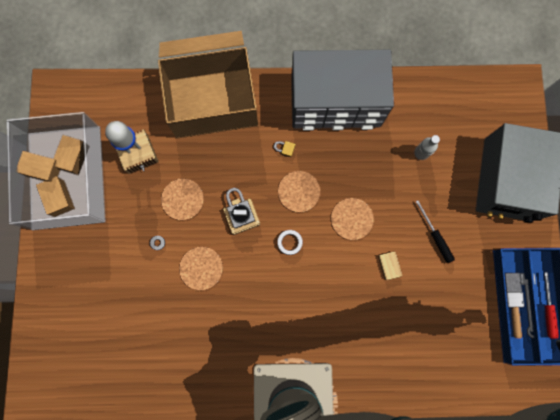

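View pics/b.png

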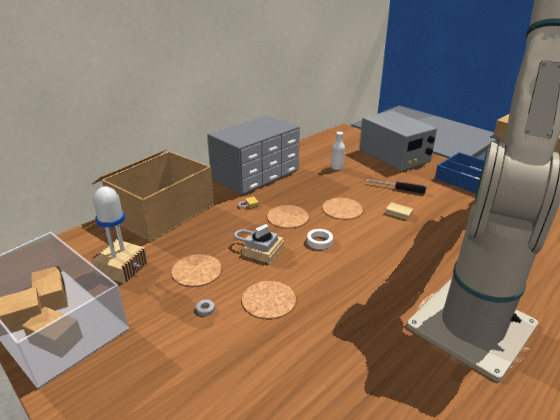

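The top view shows the lock at about (240,213) with its shackle pointing up at (235,195). The rightmost mat is at (352,218), and the side view shows the lock at (262,242) and that mat at (343,208). Next I'll zoom in on the lock and measure.

Run:
```python
from h import *
import pickle
ds=pickle.load(open('d0.pkl','rb'))
t=ds['top']['color'];s=ds['side']['color']
a=cv2.resize(t[180:240,210:270],(400,400),interpolation=cv2.INTER_CUBIC)
b=cv2.resize(s[215:275,225:295],(400,343),interpolation=cv2.INTER_CUBIC)
c=np.zeros((400,800,3),np.uint8);c[:,:400]=a;c[:343,400:]=b
cv2.imwrite('pics/c.png',c[:,:,::-1])
for n,d in ds.items():
    if n=='wrist':continue
    h=cv2.cvtColor(d['color'],cv2.COLOR_RGB2HSV)
    m=cv2.inRange(h,(5,90,130),(16,190,255))
    m=cv2.morphologyEx(m,cv2.MORPH_OPEN,np.ones((3,3)));m=cv2.morphologyEx(m,cv2.MORPH_CLOSE,np.ones((5,5)))
    for q in cv2.findContours(m,cv2.RETR_EXTERNAL,cv2.CHAIN_APPROX_NONE)[0]:
        if cv2.contourArea(q)<400: continue
        p=plane(d,q.reshape(-1,2),4)
        (cx,cy),r=cv2.minEnclosingCircle(p[:,:2].astype(np.float32))
        if r<85: print(n,q.reshape(-1,2).mean(0).round(),round(cx),round(cy),round(r))
print(plane(ds['top'],[[240,213],[235,190]],60))
```

```text
[[499.84724222 135.93347765  60.        ]
 [563.39589945 149.55260001  60.        ]]
```

View pics/c.png

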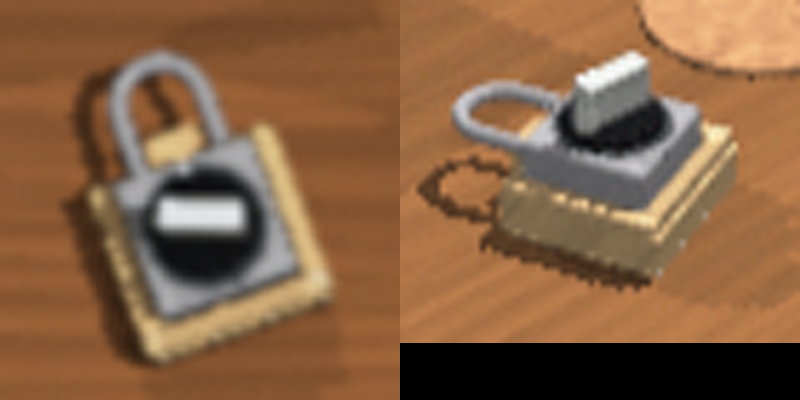

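Run:
```python
from h import *
import pickle
ds=pickle.load(open('d0.pkl','rb'));t,s=ds['top'],ds['side']
f=lambda x,y:(x/6.667-.42+210,y/6.667-.42+180)
g=lambda x,y:((x-400)/5.714-.41+225,y/5.714-.41+215)
print('bar',tri(t,f(202,214),s,g(612,70)))
print('shackle end',tri(t,f(158,58),s,g(457,103)))
print('bar ends',plane(t,[f(246,216),f(157,213)],72))
# case corners top at z=44: near right (303,270), near left(165,318), far left (115,185), far right(258,140)
c=plane(t,[f(303,270),f(165,318),f(115,185),f(255,142)],44);print(c.round(1),c.mean(0))
for n,d in (('top',t),('side',s)):
    h=cv2.cvtColor(d['color'],cv2.COLOR_RGB2HSV)
    q=(352,218) if n=='top' else (343,208)
    print(h[q[1]-1:q[1]+2,q[0]-1:q[0]+2].reshape(-1,3).tolist(), h[q[1]-40,q[0]].tolist())
    B=cv2.GaussianBlur(d['color'],(3,3),0).astype(int)
    m=((B[:,:,2]>70)&(B[:,:,0]>150)&(B[:,:,0]-B[:,:,2]>50)).astype(np.uint8)
    m=cv2.morphologyEx(m,cv2.MORPH_CLOSE,np.ones((5,5)));m=cv2.morphologyEx(m,cv2.MORPH_OPEN,np.ones((3,3)))
    for c in cv2.findContours(m,cv2.RETR_EXTERNAL,cv2.CHAIN_APPROX_NONE)[0]:
        if cv2.contourArea(c)<300: continue
        p=plane(d,c.reshape(-1,2),4)[:,:2]
        (cx,cy),r=cv2.minEnclosingCircle(p.astype(np.float32))
        if r<85: print(n,c.reshape(-1,2).mean(0).round(),round(cx),round(cy),round(r),p.mean(0).round())
st=read_state();print(st['tool_rot'],cv2.Rodrigues(np.array(ds['wrist']['rvec']))[0].round(2))
```

```text
bar (array([501.95911062, 135.86439394,  72.69051035]), np.float64(1.6286792954447495))
shackle end (array([577.53894688, 159.36469626,  29.0315181 ]), np.float64(6.893408957430527))
bar ends [[500.41937556 117.74313852  72.        ]
 [502.08158657 153.39784443  72.        ]]
[[482.4  96.2  44. ]
 [463.4 152.5  44. ]
 [518.7 173.1  44. ]
 [535.9 115.7  44. ]] [500.09764104 134.36711733  44.        ]
[[14, 132, 213], [14, 130, 214], [14, 131, 213], [15, 128, 216], [14, 127, 217], [14, 129, 212], [13, 131, 208], [14, 131, 207], [14, 132, 203]] [12, 165, 124]
top [391. 265.] 358 -277 40 [ 358. -277.]
top [201. 268.] 358 248 60 [358. 248.]
top [352. 218.] 490 -175 60 [ 490. -175.]
top [182. 199.] 553 304 60 [552. 304.]
top [299. 191.] 571 -27 60 [570. -26.]
top [137. 150.] 699 443 62 [695. 433.]
[[15, 117, 236], [14, 119, 234], [14, 121, 232], [14, 121, 234], [14, 121, 229], [14, 122, 230], [13, 122, 229], [14, 122, 226], [14, 120, 230]] [13, 137, 158]
side [ 42. 408.] 423 722 49 [424. 724.]
side [344. 406.] 78 337 50 [ 73. 341.]
side [525. 402.] -156 118 77 [-155.  113.]
side [ 42. 318.] 643 641 39 [643. 641.]
[-3.14011077e+00 -1.88818430e-05  2.86784999e-01] [[ 0.28 -0.96 -0.  ]
 [-0.93 -0.27  0.26]
 [-0.25 -0.07 -0.96]]
```

```bash
cat >> h.py <<'E'
from scipy.spatial.transform import Rotation as Rn
def plan(p0,r0,way,g):
    """way: list of (xyz, yaw_deg, rows); prints rounded rows in calls of 5"""
    p=np.array(p0,float);R=Rn.from_euler('xyz',r0);out=[]
    for xyz,yaw,n in way:
        Rt=Rn.from_euler('xyz',[np.pi,0,np.radians(yaw)])
        for i in range(n):
            dp=R.inv().apply((np.array(xyz)-p)/(n-i))/10
            w=np.degrees((R.inv()*Rt).as_rotvec())/(n-i)
            dp=dp.round(2);w=w.round(2)
            p=p+R.apply(dp*10);R=R*Rn.from_rotvec(np.radians(w))
            out.append(' '.join('%g'%(v+0) for v in [g,*dp,*w]))
    for i in range(0,len(out),5): print('; '.join(out[i:i+5]))
    print('end',p.round(1),np.degrees(R.as_euler('xyz')).round(1))
E
python3 - <<'E'
from h import *
s=read_state()
plan(s['eef_pos'],s['tool_rot'],[((500,-250,240),52,14),((500,135,230),87.3,12)],1)
E
```

```text
1 2.92 -1.92 -0.06 -0.01 0 -2.54; 1 3 -1.78 -0.06 -0.01 0 -2.54; 1 3.08 -1.65 -0.07 -0.01 0 -2.54; 1 3.15 -1.51 -0.07 0 0 -2.54; 1 3.21 -1.37 -0.07 0 0 -2.54
1 3.27 -1.23 -0.06 -0.01 0 -2.54; 1 3.32 -1.08 -0.07 0 0 -2.54; 1 3.37 -0.93 -0.06 -0.01 0 -2.54; 1 3.4 -0.78 -0.07 0 0 -2.54; 1 3.44 -0.63 -0.06 -0.01 -0.01 -2.54
1 3.46 -0.48 -0.07 0 0 -2.54; 1 3.48 -0.33 -0.07 -0.01 -0.01 -2.54; 1 3.49 -0.17 -0.06 0 0 -2.54; 1 3.49 -0.02 -0.07 -0.01 0 -2.55; 1 2.53 -1.98 0.08 0 0 -2.94
1 2.63 -1.84 0.08 0 0 -2.94; 1 2.72 -1.71 0.08 0 0 -2.94; 1 2.8 -1.56 0.08 0 0 -2.94; 1 2.88 -1.42 0.09 0 0 -2.94; 1 2.95 -1.27 0.08 0 0 -2.94
1 3.01 -1.12 0.09 0 0 -2.94; 1 3.06 -0.96 0.08 0 0 -2.94; 1 3.1 -0.8 0.09 0 0 -2.94; 1 3.14 -0.64 0.08 0 0 -2.95; 1 3.17 -0.48 0.09 0 0 -2.94
1 3.19 -0.32 0.08 0 0 -2.95
end [500. 135. 230.] [180.   -0.   87.3]
```

Emit:
move_arm(
  targets="1 2.92 -1.92 -0.06 0 0 -2.54; 1 3 -1.78 -0.06 0 0 -2.54; 1 3.08 -1.65 -0.07 0 0 -2.54; 1 3.15 -1.51 -0.07 0 0 -2.54; 1 3.21 -1.37 -0.07 0 0 -2.54",
)

```text
clock: 0.57
eef_pos: [297.6, -488.8, 234.4]
tool_rot: [-3.141, -0.0, 0.51]
force: [0.6, 0.3, 0.7]
width: 85.5
gripper_force: 0.0
```

Emit:
move_arm(
  targets="1 3.27 -1.23 -0.06 0 0 -2.54; 1 3.32 -1.08 -0.07 0 0 -2.54; 1 3.37 -0.93 -0.06 0 0 -2.54; 1 3.4 -0.78 -0.07 0 0 -2.54; 1 3.44 -0.63 -0.06 0 0 -2.54",
)

```text
clock: 0.98
eef_pos: [410.6, -355.6, 237.8]
tool_rot: [-3.141, 0.0, 0.732]
force: [0.7, -0.4, 0.0]
width: 85.1
gripper_force: 0.0
```

Emit:
move_arm(
  targets="1 3.46 -0.48 -0.07 0 0 -2.54; 1 3.48 -0.33 -0.07 0 0 -2.54; 1 3.49 -0.17 -0.06 0 0 -2.54; 1 3.49 -0.02 -0.07 0 0 -2.55; 1 2.53 -1.98 0.08 0 0 -2.94",
)

```text
clock: 1.4
eef_pos: [504.8, -217.1, 239.9]
tool_rot: [3.137, -0.003, 0.963]
force: [1.9, -0.4, -0.0]
width: 85.6
gripper_force: 0.0
```

Emit:
move_arm(
  targets="1 2.63 -1.84 0.08 0 0 -2.94; 1 2.72 -1.71 0.08 0 0 -2.94; 1 2.8 -1.56 0.08 0 0 -2.94; 1 2.88 -1.42 0.09 0 0 -2.94; 1 2.95 -1.27 0.08 0 0 -2.94",
)

```text
clock: 1.82
eef_pos: [499.8, -56.4, 235.5]
tool_rot: [-3.141, 0.0, 1.218]
force: [0.4, -0.4, 0.3]
width: 85.4
gripper_force: 0.0
```

Emit:
move_arm(
  targets="1 3.01 -1.12 0.09 0 0 -2.94; 1 3.06 -0.96 0.08 0 0 -2.94; 1 3.1 -0.8 0.09 0 0 -2.94; 1 3.14 -0.64 0.08 0 0 -2.95; 1 3.17 -0.48 0.09 0 0 -2.94",
)

```text
clock: 2.23
eef_pos: [499.8, 103.9, 231.2]
tool_rot: [-3.142, 0.0, 1.475]
force: [0.4, -1.4, -0.6]
width: 85.5
gripper_force: 0.0
```

Emit:
move_arm(
  targets="1 3.19 -0.32 0.08 0 0 -2.95; 0 0 0 0 0 0 0; 0 0 0 0 0 0 0",
)

```text
clock: 2.48
eef_pos: [499.6, 136.7, 230.3]
tool_rot: [-3.141, -0.001, 1.528]
force: [0.5, -0.1, -0.3]
width: 64.0
gripper_force: 0.0
```

Run:
```python
from h import *
import pickle
d=grab('wrist','w1.png');pickle.dump(d,open('w1.pkl','wb'))
s=read_state();print(s['eef_pos'],s['tool_rot'],s['width'],s['clock'],s['qpos'],s['force'])
print(proj(d,[[500,135,72],[500,135,44],[577,159,32]]))
```

```text
[499.81625957 134.5688574  230.24886054] [-3.14098546e+00  6.72115982e-04  1.52458860e+00] 56.665338096573684 2.5333 [-0.06457162  0.46009615 -0.36248536  1.87691761  0.2129586   0.84297049
 -0.58134833] [-0.14950712 -0.79221072  0.20208241]
[[278.73169876 200.01566841]
 [278.7434371  193.03542841]
 [363.06739493 160.58006314]]
```

View pics/w1.png

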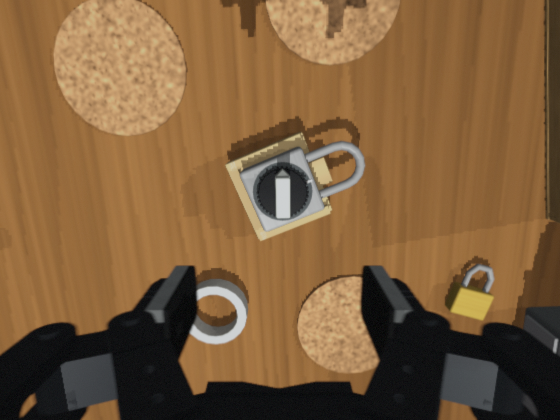

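The wrist view shows the lock at (283,190). Its bar is nearly vertical, with the pointed end up at (282,172) and the shackle to the right at (362,165). I'll refine these numbers next.

Run:
```python
from h import *
import pickle
d=pickle.load(open('w1.pkl','rb'));t=pickle.load(open('d0.pkl','rb'))['top']
def bright(d,x0,x1,y0,y1,th):
    g=cv2.cvtColor(d['color'],cv2.COLOR_RGB2HSV)
    m=((g[:,:,2]>th)&(g[:,:,1]<40)).astype(np.uint8);M=np.zeros_like(m);M[y0:y1,x0:x1]=m[y0:y1,x0:x1]
    c=max(cv2.findContours(M,cv2.RETR_EXTERNAL,cv2.CHAIN_APPROX_NONE)[0],key=cv2.contourArea);return c
c=bright(d,255,315,160,235,195);tc=bright(t,228,252,204,220,200)
w=cv2.minAreaRect(c);wt=cv2.minAreaRect(tc);print(w,wt)
print('bar tri',tri(d,w[0],t,wt[0]))
b=plane(d,cv2.boxPoints(w),72);print(b.round(1),b.mean(0))
for i in(0,1):
    e=b[i+1]-b[i];print(np.linalg.norm(e).round(1),np.degrees(np.arctan2(e[1],e[0])).round(1))
im=d['color'][120:250,215:375];cv2.imwrite('pics/w1c.png',cv2.resize(im,(800,650),interpolation=cv2.INTER_CUBIC)[:600,:,::-1])
```

```text
((282.7921142578125, 197.97268676757812), (38.322052001953125, 12.819967269897461), 88.02507019042969) ((239.554443359375, 211.95542907714844), (11.044912338256836, 2.985111713409424), 5.710593223571777)
bar tri (array([502.45470508, 136.07406252,  67.29688127]), np.float64(2.1609824380578777))
[[498.3 152.4  72. ]
 [508.6 152.3  72. ]
 [508.6 120.3  72. ]
 [498.  120.4  72. ]] [503.38401032 136.34688905  72.        ]
10.3 -0.5
32.0 -90.1
```

View pics/w1c.png

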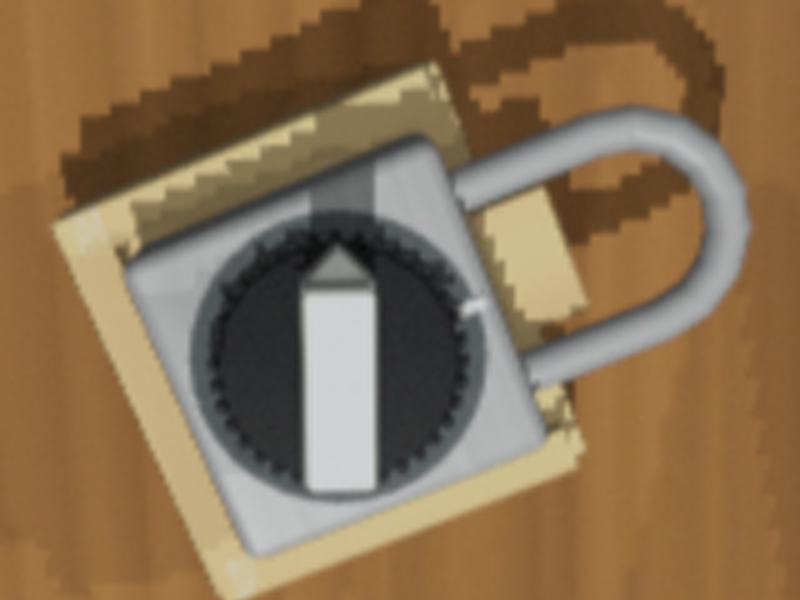

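Run:
```python
from h import *
import pickle
d=pickle.load(open('w1.pkl','rb'))
f=lambda L:[(x/5-.4+215,y/5*1.0-.4+120) for x,y in L]
# 650/130=5 exactly
c=plane(d,f([(127,265),(432,135),(547,440),(253,557)]),44);print(c.round(1),c.mean(0))
for a,b in((0,1),(3,2),(3,0),(2,1)):
    e=c[b]-c[a];print(np.linalg.norm(e).round(1),np.degrees(np.arctan2(e[1],e[0])).round(1))
print('disc',plane(d,f([(338,356),(190,356),(487,356),(338,500)]),50).round(1))
print('tick',plane(d,f([(472,308)]),44).round(1))
print('shackle outer end, leg mids',plane(d,f([(742,232),(535,165),(605,345)]),32).round(1))
print('pointer',plane(d,f([(337,248)]),55).round(1))
```

```text
[[466.8 154.7  44. ]
 [520.9 174.9  44. ]
 [540.1 119.9  44. ]
 [486.1 100.2  44. ]] [503.4759094  137.42107437  44.        ]
57.7 20.5
57.4 20.1
57.8 109.5
58.2 109.2
disc [[503.2 138.1  50. ]
 [477.4 139.2  50. ]
 [529.1 137.   50. ]
 [502.1 112.   50. ]]
tick [[527.1 144.5  44. ]]
shackle outer end, leg mids [[577.  154.1  32. ]
 [539.8 167.8  32. ]
 [552.3 134.4  32. ]]
pointer [[503.7 157.7  55. ]]
```

Run:
```python
from h import *
s=read_state();print(s['eef_pos'],s['width'])
plan(s['eef_pos'],s['tool_rot'],[((502.8,136.8,90),89.3,4),((502.8,136.8,53),89.3,4)],0)
```

```text
[499.81625957 134.5688574  230.24886054] 56.665338096573684
0 0.06 0.07 3.51 -0.01 0.01 -0.49; 0 0.06 0.08 3.5 -0.01 0.01 -0.49; 0 0.06 0.07 3.51 -0.01 0.01 -0.48; 0 0.06 0.08 3.5 -0.01 0.01 -0.49; 0 0 0 0.93 0 0 0
0 0 0 0.92 0 0 0; 0 0 0 0.93 0 0 0; 0 0 0 0.92 0 0 0
end [502.8 136.8  53. ] [180.   -0.   89.3]
```

Emit:
move_arm(
  targets="0 0.06 0.07 3.51 0 0 -0.49; 0 0.06 0.08 3.5 0 0 -0.49; 0 0.06 0.07 3.51 0 0 -0.48; 0 0.06 0.08 3.5 0 0 -0.49; 0 0 0 0.93 0 0 0",
)

```text
clock: 2.95
eef_pos: [500.5, 133.6, 76.8]
tool_rot: [-3.134, 0.004, 1.555]
force: [-0.4, -0.8, 0.3]
width: 42.8
gripper_force: 0.0
```

Emit:
move_arm(
  targets="0 0 0 0.92 0 0 0; 0 0 0 0.93 0 0 0; 0 0 0 0.92 0 0 0; 0 0 0 0 0 0 0; 0 0 0 0 0 0 0",
)

```text
clock: 3.37
eef_pos: [503.6, 136.8, 53.9]
tool_rot: [3.141, -0.0, 1.558]
force: [-0.0, 0.1, 0.9]
width: 42.7
gripper_force: 0.0
```

Emit:
move_arm(
  targets="-1 0 0 0 0 0 0; -1 0 0 0 0 0 0; -1 0 0 0 0 0 0; -1 0 0 0 0 0 0; -1 0 0 0 0 0 0",
)

```text
clock: 3.78
eef_pos: [503.6, 136.9, 54.3]
tool_rot: [3.14, -0.0, 1.558]
force: [-0.3, -0.1, 6.1]
width: 10.2
gripper_force: 62.2
```

Emit:
move_arm(
  targets="-1 0 0 0 0 0 4.3; -1 0 0 0 0 0 4.3; -1 0 0 0 0 0 4.3; -1 0 0 0 0 0 4.3; -1 0 0 0 0 0 0",
)

```text
clock: 4.2
eef_pos: [503.9, 136.9, 54.3]
tool_rot: [3.14, -0.001, 1.255]
force: [-0.3, -0.7, 7.1]
width: 10.6
gripper_force: 62.0
```

Emit:
move_arm(
  targets="-1 0 0 0 0 0 4.3; -1 0 0 0 0 0 4.3; -1 0 0 0 0 0 4.3; -1 0 0 0 0 0 4.3; -1 0 0 0 0 0 0",
)

```text
clock: 4.62
eef_pos: [504.1, 136.8, 54.2]
tool_rot: [3.14, -0.001, 0.955]
force: [0.4, -0.0, 6.0]
width: 10.6
gripper_force: 62.0
```

Emit:
move_arm(
  targets="-1 0 0 0 0 0 4.3; -1 0 0 0 0 0 4.3; -1 0 0 0 0 0 4.3; -1 0 0 0 0 0 4.3; -1 0 0 0 0 0 0",
)

```text
clock: 5.03
eef_pos: [504.3, 136.7, 54.2]
tool_rot: [3.14, -0.002, 0.655]
force: [0.9, -0.5, 5.8]
width: 10.7
gripper_force: 62.1
```

Emit:
move_arm(
  targets="-1 0 0 0 0 0 4.3; -1 0 0 0 0 0 4.3; -1 0 0 0 0 0 4.3; -1 0 0 0 0 0 4.3; -1 0 0 0 0 0 0",
)

```text
clock: 5.45
eef_pos: [504.3, 136.5, 54.3]
tool_rot: [3.141, -0.002, 0.354]
force: [1.0, -1.2, 5.6]
width: 10.5
gripper_force: 62.1
```

Run:
```python
from h import *
import pickle
t=grab('top');w=grab('wrist');pickle.dump((t,w),open('p2.pkl','wb'))
a=cv2.resize(t['color'][180:240,210:270],(400,400),interpolation=cv2.INTER_CUBIC)
b=cv2.resize(w['color'],(400,300))
c=np.zeros((400,800,3),np.uint8);c[:,:400]=a;c[:300,400:]=b
cv2.imwrite('pics/e.png',c[:,:,::-1])
s=read_state();print(s['eef_pos'],np.degrees(s['tool_rot']),s['force'],s['torque'],s['width'],s['clock'])
```

```text
[504.35979145 136.53479824  54.25451797] [ 1.79951429e+02 -1.34808296e-01  2.04733110e+01] [ 0.29958525 -1.09836162  5.84087523] [-0.35885416 -0.00186313  0.03136583] 10.61126809140043 5.55
```

View pics/e.png

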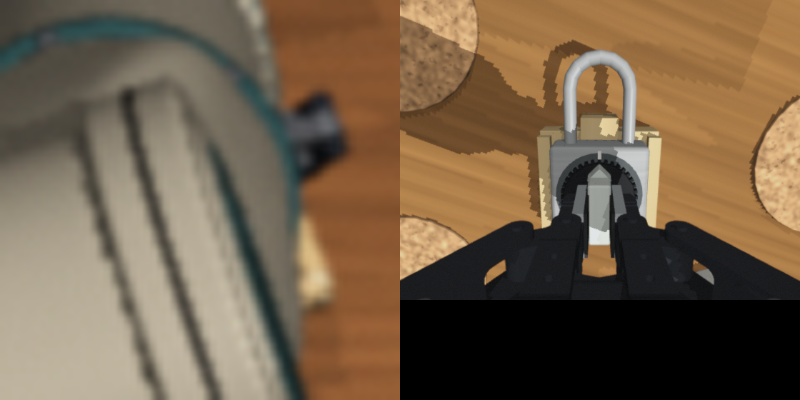

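The top view is hidden by the arm. In the wrist crop the bar's point, at (600,165), meets the white tick at (600,155). Next I'll check whether the shackle popped.

Run:
```python
from h import *
import pickle
t,w=pickle.load(open('p2.pkl','rb'))
k=560/400
P=plane(w,[((600-400)*k,52*k),((600-400)*k,60*k),((566-400)*k,125*k),((636-400)*k,125*k),((566-400)*k,95*k),((636-400)*k,95*k)],34)
c=np.array([503.5,137]);u=np.radians(20);x=np.array([np.cos(u),np.sin(u)]);y=np.array([-x[1],x[0]])
for p in P: print(p.round(1),((p[:2]-c)@x).round(1),((p[:2]-c)@y).round(1))
q=plane(w,[((554-400)*k,142*k),((646-400)*k,141*k)],44)
for p in q: print(p.round(1),((p[:2]-c)@x).round(1),((p[:2]-c)@y).round(1))
g=w['color'][60:120,280].astype(int).tolist();print([sum(a)//3 for a in g])
```

```text
[581.8 165.1  34. ] 83.2 -0.4
[577.8 163.6  34. ] 78.9 -0.4
[535.6 169.9  34. ] 41.4 20.0
[550.5 130.   34. ] 41.7 -22.6
[552.5 175.6  34. ] 59.3 19.5
[566.9 136.8  34. ] 59.6 -21.8
[525.6 172.7  44. ] 33.0 26.0
[544.8 122.8  44. ] 34.0 -27.4
[118, 119, 118, 118, 118, 118, 119, 120, 121, 131, 145, 158, 171, 178, 186, 190, 193, 194, 194, 190, 186, 181, 177, 172, 165, 157, 149, 139, 124, 103, 83, 79, 78, 77, 77, 76, 75, 75, 74, 75, 76, 77, 76, 78, 77, 77, 79, 80, 80, 79, 80, 81, 81, 80, 80, 80, 80, 77, 80, 80]
```

Emit:
move_arm(
  targets="0 0 0 0 0 0 0; 0 0 0 0 0 0 0; 0 0 0 0 0 0 0; 1 0 0 -1.5 0 0 0; 1 0 0 -1.5 0 0 0",
)

```text
clock: 5.97
eef_pos: [502.1, 136.7, 82.8]
tool_rot: [-3.141, 0.003, 0.357]
force: [-0.0, 0.7, 0.4]
width: 65.6
gripper_force: 0.0
```

Emit:
move_arm(
  targets="1 0 0 -1 0 0 0; 1 0 0 -1 0 0 0; 1 0 0 0 0 0 0; 1 0 0 0 0 0 0",
)

```text
clock: 6.3
eef_pos: [503.4, 136.9, 103.7]
tool_rot: [-3.142, -0.001, 0.357]
force: [-0.1, 0.3, -0.3]
width: 85.0
gripper_force: 0.0
```

Run:
```python
from h import *
import pickle
w=grab('wrist','f.png');pickle.dump(w,open('p3.pkl','wb'))
s=read_state();print(s['eef_pos'],np.degrees(s['tool_rot']),s['width'],s['clock'])
```

```text
[503.01578437 136.84121198 103.16053605] [-1.79996322e+02  7.83084919e-03  2.04620884e+01] 85.56085890316201 6.35
```

View pics/f.png

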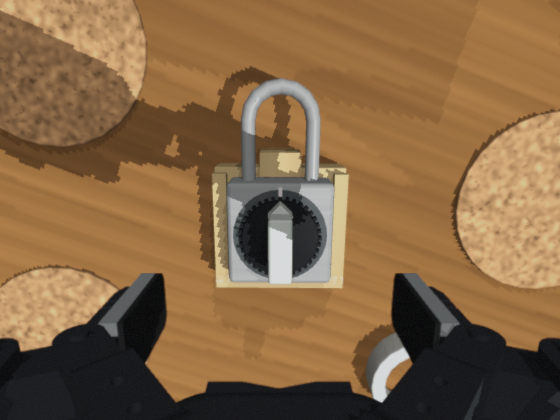

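The dial's bar points straight at the tick (281,192), and the shackle has popped out, with its end at (281,80). It lines up with the tool.

Run:
```python
from h import *
import pickle
w=pickle.load(open('p3.pkl','rb'));s=read_state()
c=np.array([503.4,136.9]);u=np.radians(20.1);x=np.array([np.cos(u),np.sin(u)]);y=np.array([-x[1],x[0]])
def lf(uv,z):
    for p in plane(w,uv,z): print(((p[:2]-c)@x).round(1),((p[:2]-c)@y).round(1))
print('end');lf([(281,79)],34)
print('legs outer');lf([(242,140),(320,140)],32)
print('case corners');lf([(229,180),(334,180),(331,282),(231,281)],44)
print('bar top');lf([(270,220),(291,220),(292,283),(269,283)],72)
print('cradle far corners');lf([(213,167),(349,167)],27)
T=c+55*x-.5*y
plan(s['eef_pos'],s['tool_rot'],[((*T,100),20.1,3),((*T,14),20.1,6)],1)
```

```text
end
84.3 -0.3
legs outer
52.3 21.2
52.6 -22.4
case corners
31.8 27.5
32.1 -29.4
-28.0 -30.4
-27.7 28.0
bar top
17.3 4.6
17.4 -5.5
-15.5 -6.5
-15.6 5.1
cradle far corners
36.4 38.8
36.9 -40.3
1 1.85 0.03 0.11 0 0 0.12; 1 1.84 0.03 0.1 0 0 0.12; 1 1.85 0.02 0.11 0 0.01 0.12; 1 0 0 1.43 0 0 0; 1 0 0 1.43 0 0 0
1 0 0 1.43 0 0 0; 1 0 0 1.44 0 0 0; 1 0 0 1.43 0 0 0; 1 0 0 1.44 0 0 0
end [555.2 155.4  14. ] [-180.    -0.    20.1]
```

Emit:
move_arm(
  targets="1 1.85 0.05 0.1 0 0 0; 1 1.85 0.04 0.1 0 0 0; 1 1.85 0.02 0.1 0 0 0; 1 0 0 1.43 0 0 0; 1 0 0 1.43 0 0 0",
)

```text
clock: 6.77
eef_pos: [556.8, 155.7, 70.9]
tool_rot: [3.142, -0.002, 0.357]
force: [-0.1, -0.1, -0.8]
width: 85.8
gripper_force: 0.0
```

Emit:
move_arm(
  targets="1 0 0 1.43 0 0 0; 1 0 0 1.43 0 0 0; 1 0 0 1.43 0 0 0; 1 0 0 1.43 0 0 0; 1 0 0 0 0 0 0",
)

```text
clock: 7.18
eef_pos: [552.9, 154.5, 11.2]
tool_rot: [-3.141, 0.006, 0.357]
force: [-0.6, -0.4, 0.2]
width: 85.4
gripper_force: 0.0
```

Emit:
move_arm(
  targets="-1 0 0 0 0 0 0; -1 0 0 0 0 0 0; -1 0 0 0 0 0 0; -1 0 0 0 0 0 0; -1 0 0 0 0 0 0",
)

```text
clock: 7.6
eef_pos: [556.5, 155.5, 15.7]
tool_rot: [-3.142, -0.002, 0.357]
force: [-0.4, 0.3, 4.2]
width: 42.2
gripper_force: 60.0
```

Emit:
move_arm(
  targets="-1 0.4 0 0 0 0 0; -1 0.4 0 0 0 0 0; -1 0.4 0 0 0 0 0; -1 0.3 0 0 0 0 0; -1 0 0 0 0 0 0",
)

```text
clock: 8.02
eef_pos: [570.3, 160.6, 14.7]
tool_rot: [3.141, -0.0, 0.357]
force: [-0.9, -0.1, 5.6]
width: 41.8
gripper_force: 60.3
```

Emit:
move_arm(
  targets="-1 0.2 0 0 0 0 0; -1 0.2 0 0 0 0 0; -1 0.1 0 0 0 0 0; -1 0 0 0 0 0 0; -1 0 0 0 0 0 0",
)

```text
clock: 8.43
eef_pos: [573.9, 161.9, 14.4]
tool_rot: [3.142, 0.002, 0.357]
force: [-1.8, -1.7, 5.0]
width: 41.5
gripper_force: 60.2
```

Emit:
move_arm(
  targets="-1 0.1 0 0 0 0 0; -1 0.1 0 0 0 0 0; -1 0 0 0 0 0 0; -1 0 0 0 0 0 0; -1 0 0 0 0 0 0",
)

```text
clock: 8.85
eef_pos: [575.1, 162.4, 14.2]
tool_rot: [3.142, 0.003, 0.357]
force: [-3.4, -1.2, 4.4]
width: 41.4
gripper_force: 60.2
```

Emit:
move_arm(
  targets="-1 0.15 0 0 0 0 0; -1 0 0 0 0 0 0; -1 0 0 0 0 0 0; -1 0 0 0 0 0 0; -1 0 0 0 0 0 0",
)

```text
clock: 9.27
eef_pos: [575.2, 162.4, 13.9]
tool_rot: [-3.141, 0.005, 0.357]
force: [-6.0, -2.5, 5.9]
width: 42.2
gripper_force: 60.2
```

Emit:
move_arm(
  targets="-1 0.2 0 0 0 0 0; -1 0 0 0 0 0 0; -1 0 0 0 0 0 0; -1 0 0 0 0 0 0",
)

```text
clock: 9.6
eef_pos: [575.2, 162.5, 13.5]
tool_rot: [-3.141, 0.009, 0.357]
force: [-8.7, -3.4, 6.0]
width: 41.4
gripper_force: 60.3
```

Emit:
move_arm(
  targets="0.3 0 0 0 0 0 0; 1 0 0 0 0 0 0; 1 0 0 0 0 0 0; 1 0 0 0 0 0 0; 1 0 0 0 0 0 0",
)

```text
clock: 10.02
eef_pos: [580.2, 164.4, 14.6]
tool_rot: [3.142, -0.001, 0.357]
force: [-0.8, -0.5, 0.5]
width: 85.4
gripper_force: 0.0
```

Emit:
move_arm(
  targets="1 0 0 -1.5 0 0 0; 1 0 0 -2.5 0 0 0; 1 0 0 -2.5 0 0 0; 1 0 0 -2.5 0 0 0; 1 0 0 0 0 0 0",
)

```text
clock: 10.43
eef_pos: [583.1, 165.0, 109.4]
tool_rot: [3.141, -0.009, 0.357]
force: [1.8, -0.4, 0.5]
width: 85.5
gripper_force: 0.0
```

Run:
```python
from h import *
s=read_state();print(s['eef_pos'],np.degrees(s['tool_rot']),s['width'])
plan(s['eef_pos'],s['tool_rot'],[((504.5,137.1,103),20.4,5)],1)
```

```text
[583.12297311 165.03549775 109.37299956] [179.96547235  -0.53498975  20.44118032] 85.49264489677546
1 -1.67 -0.03 0.11 0.01 -0.11 0.01; 1 -1.67 -0.02 0.12 0.01 -0.11 0.01; 1 -1.67 -0.03 0.12 0 -0.11 0.01; 1 -1.67 -0.02 0.12 0.01 -0.1 0.01; 1 -1.67 -0.03 0.12 0 -0.11 0
end [504.4 137.1 103. ] [180.    0.   20.4]
```

Emit:
move_arm(
  targets="1 -1.6 -0.03 0 0 0 0; 1 -1.6 -0.03 0 0 0 0; 1 -1.6 -0.03 0 0 0 0; 1 -1.6 -0.03 0 0 0 0; 1 -1.6 -0.03 0 0 0 0",
)

```text
clock: 10.85
eef_pos: [503.4, 137.4, 104.3]
tool_rot: [3.142, -0.0, 0.357]
force: [0.8, 0.4, 0.3]
width: 85.2
gripper_force: 0.0
```

Emit:
move_arm(
  targets="0 0 0 0 0 0 0; 0 0 0 0 0 0 0; 0 0 0 0 0 0 0; 0 0 0 0 0 0 0",
)

```text
clock: 11.18
eef_pos: [505.4, 138.1, 104.5]
tool_rot: [3.142, -0.002, 0.357]
force: [0.2, -0.8, -1.0]
width: 42.8
gripper_force: 0.0
```

Run:
```python
from h import *
import pickle
w=grab('wrist','g.png');pickle.dump(w,open('p4.pkl','wb'))
s=read_state();print(s['eef_pos'],np.degrees(s['tool_rot']),s['width'],s['clock'])
```

```text
[505.17723124 137.99308601 104.4782437 ] [ 1.79993562e+02 -7.79061641e-02  2.04608623e+01] 42.45811900223119 11.2333
```

View pics/g.png

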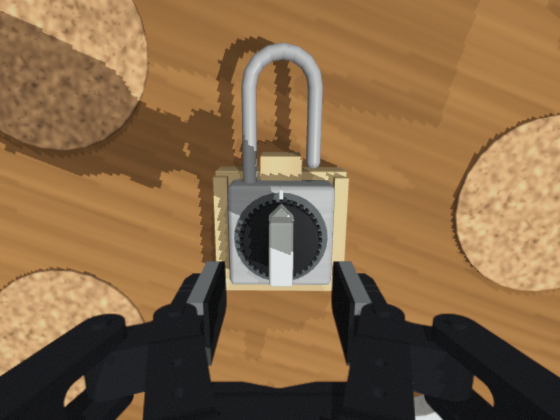

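The wrist view shows the shackle well out, with its end at (283,43) and the short leg free at (314,165). The dial is still at the tick (281,195). I'll grasp the bar next.

Emit:
move_arm(
  targets="0 -0.05 0.04 1.5 0 0 0; 0 -0.05 0.04 1.5 0 0 0; 0 0 0 1 0 0 0; 0 0 0 1 0 0 0; 0 0 0 0 0 0 0",
)

```text
clock: 11.65
eef_pos: [502.5, 136.3, 52.7]
tool_rot: [-3.141, 0.003, 0.357]
force: [-0.1, 0.7, 0.1]
width: 42.9
gripper_force: 0.0
```

Emit:
move_arm(
  targets="-1 0 0 0 0 0 0; -1 0 0 0 0 0 0; -1 0 0 0 0 0 0; -1 0 0 0 0 0 0; -1 0 0 0 0 0 0",
)

```text
clock: 12.07
eef_pos: [503.9, 136.5, 55.2]
tool_rot: [3.141, -0.002, 0.357]
force: [-0.1, 0.0, 3.4]
width: 10.6
gripper_force: 61.9
```

Emit:
move_arm(
  targets="-1 0 0 -0.3 0 0 0; -1 0 0 -0.5 0 0 0; -1 0 0 -0.8 0 0 0; -1 0 0 -1 0 0 0; -1 0 0 -1 0 0 0",
)

```text
clock: 12.48
eef_pos: [503.1, 136.4, 91.4]
tool_rot: [-3.142, 0.0, 0.357]
force: [0.7, 0.9, -4.3]
width: 10.7
gripper_force: 60.8
```

Emit:
move_arm(
  targets="-1 0 0 -1.5 0 0 0; -1 0 0 -1.5 0 0 0; -1 0 0 -1.5 0 0 0; -1 0 0 -1.5 0 0 0; -1 0 0 -1.5 0 0 0",
)

```text
clock: 12.9
eef_pos: [503.1, 136.4, 167.2]
tool_rot: [3.142, -0.001, 0.357]
force: [0.1, -0.7, -4.3]
width: 10.4
gripper_force: 60.8
```

Emit:
move_arm(
  targets="-1 0 0 -1.5 0 0 0; -1 0 0 -1.5 0 0 0; -1 0 0 -1.5 0 0 0; -1 0 0 -1.2 0 0 0; -1 0 0 -0.7 0 0 0",
)

```text
clock: 13.32
eef_pos: [503.7, 136.5, 231.8]
tool_rot: [3.142, -0.003, 0.357]
force: [0.3, -0.2, -3.8]
width: 10.4
gripper_force: 60.9
```

Emit:
move_arm(
  targets="-1 0 0 -0.3 0 0 0; -1 0 0 0 0 0 0; -1 0 0 0 0 0 0; -1 0 0 0 0 0 0",
)

```text
clock: 13.65
eef_pos: [502.7, 136.3, 231.8]
tool_rot: [-3.142, 0.002, 0.357]
force: [-0.3, 0.8, -4.9]
width: 10.4
gripper_force: 60.9
```

Run:
```python
from h import *
s=read_state();print(s['eef_pos'],np.degrees(s['tool_rot']),s['force'],s['torque'],s['width'])
plan(s['eef_pos'],s['tool_rot'],[((490,-175,235),20.4,25)],-1)
```

```text
[502.67514008 136.26406915 231.81374933] [-1.79996222e+02  9.53508543e-02  2.04505935e+01] [-0.28995197  0.7749123  -4.88302491] [-0.01346404  0.07233033  0.01053522] 10.409272816441868
-1 -0.48 1.15 -0.01 0 0 0; -1 -0.48 1.15 -0.01 0 0 0; -1 -0.48 1.15 -0.01 0 0 0; -1 -0.48 1.15 -0.01 0 0 0; -1 -0.48 1.15 -0.01 0 0 0
-1 -0.48 1.15 -0.01 0 0 0; -1 -0.48 1.15 -0.01 0 0.01 0; -1 -0.48 1.15 -0.01 0 0 0; -1 -0.48 1.15 -0.01 0 0.01 0; -1 -0.48 1.15 -0.01 0 0 0
-1 -0.48 1.15 -0.01 0 0.01 0; -1 -0.48 1.15 -0.01 0 0 0; -1 -0.48 1.15 -0.01 0 0.01 0; -1 -0.49 1.15 -0.01 0 0 0; -1 -0.48 1.15 -0.02 0 0.01 0
-1 -0.49 1.15 -0.01 0 0 0.01; -1 -0.48 1.15 -0.02 0 0.01 0; -1 -0.49 1.15 -0.01 0 0 0.01; -1 -0.48 1.15 -0.02 0 0.01 0; -1 -0.49 1.15 -0.01 0 0 0.01
-1 -0.48 1.14 -0.02 0 0.01 0; -1 -0.48 1.15 -0.01 0 0 0.01; -1 -0.49 1.14 -0.02 0 0.01 0; -1 -0.48 1.15 -0.01 0 0 0.01; -1 -0.49 1.14 -0.02 0 0.01 0
end [ 490. -175.  235.] [-180.    -0.    20.4]
```

Emit:
move_arm(
  targets="-1 -0.15 0.35 0 0 0 0; -1 -0.3 0.7 0 0 0 0; -1 -0.48 1.15 0 0 0 0; -1 -0.48 1.15 0 0 0 0; -1 -0.48 1.15 0 0 0 0",
)

```text
clock: 14.07
eef_pos: [501.1, 85.5, 232.4]
tool_rot: [3.141, 0.001, 0.356]
force: [-0.2, -0.2, -4.5]
width: 10.4
gripper_force: 60.9
```

Emit:
move_arm(
  targets="-1 -0.48 1.15 0 0 0 0; -1 -0.48 1.15 -0.05 0 0 0; -1 -0.48 1.15 -0.05 0 0 0; -1 -0.48 1.15 -0.05 0 0 0; -1 -0.48 1.15 -0.05 0 0 0",
)

```text
clock: 14.48
eef_pos: [498.9, 23.8, 234.7]
tool_rot: [3.141, -0.0, 0.356]
force: [-0.4, 0.3, -4.7]
width: 10.5
gripper_force: 60.8
```

Emit:
move_arm(
  targets="-1 -0.48 1.15 0 0 0 0; -1 -0.48 1.15 0 0 0 0; -1 -0.48 1.15 0 0 0 0; -1 -0.48 1.15 0 0 0 0; -1 -0.48 1.15 0 0 0 0",
)

```text
clock: 14.9
eef_pos: [496.4, -38.3, 234.7]
tool_rot: [3.141, -0.0, 0.356]
force: [0.1, -0.3, -4.7]
width: 10.7
gripper_force: 60.9
```

Emit:
move_arm(
  targets="-1 -0.48 1.15 0 0 0 0; -1 -0.48 1.15 0 0 0 0; -1 -0.48 1.15 0 0 0 0; -1 -0.48 1.15 0 0 0 0; -1 -0.48 1.15 0 0 0 0",
)

```text
clock: 15.32
eef_pos: [493.9, -100.6, 234.7]
tool_rot: [3.141, -0.0, 0.356]
force: [0.4, 0.3, -4.1]
width: 10.0
gripper_force: 60.9
```

Emit:
move_arm(
  targets="-1 -0.48 1.15 0 0 0 0; -1 -0.48 1.15 0 0 0 0; -1 -0.48 1.15 0 0 0 0; -1 -0.48 1.15 0 0 0 0; -1 -0.4 0.95 0 0 0 0",
)

```text
clock: 15.73
eef_pos: [491.5, -161.1, 234.6]
tool_rot: [3.141, -0.0, 0.356]
force: [-1.1, 0.1, -5.3]
width: 10.1
gripper_force: 60.8
```

Emit:
move_arm(
  targets="-1 -0.3 0.7 0 0 0 0; -1 -0.15 0.35 0 0 0 0; -1 0 0 0 0 0 0; -1 0 0 0 0 0 0; -1 0 0 0 0 0 0",
)

```text
clock: 16.15
eef_pos: [491.4, -169.7, 234.5]
tool_rot: [-3.141, -0.0, 0.358]
force: [0.7, 1.0, -4.3]
width: 10.8
gripper_force: 60.8
```

Emit:
move_arm(
  targets="-1 0 0 0 0 0 0; -1 0 0 0 0 0 0; -1 0 0 0 0 0 0; -1 0 0 0 0 0 0; -1 0 0 0 0 0 0",
)

```text
clock: 16.57
eef_pos: [491.3, -170.5, 234.5]
tool_rot: [3.142, -0.0, 0.357]
force: [0.1, -0.3, -4.3]
width: 10.6
gripper_force: 60.8
```

Run:
```python
from h import *
w=grab('wrist');sd=grab('side')
c=np.zeros((400,800,3),np.uint8)
c[:300,:400]=cv2.resize(w['color'],(400,300));c[:400,400:]=cv2.resize(sd['color'][90:250,270:430],(400,400),interpolation=cv2.INTER_CUBIC)
cv2.imwrite('pics/k.png',c[:,:,::-1])
s=read_state();print(s['eef_pos'],np.degrees(s['tool_rot']),s['force'],s['width'],s['clock'],np.abs(s['qd']).max())
```

```text
[ 491.25125374 -170.57771846  234.51253932] [-1.79999497e+02 -1.13710774e-04  2.04553078e+01] [-0.31515223  0.41217641 -4.48207346] 10.536184061362249 16.6667 0.0012307037579483207
```

View pics/k.png

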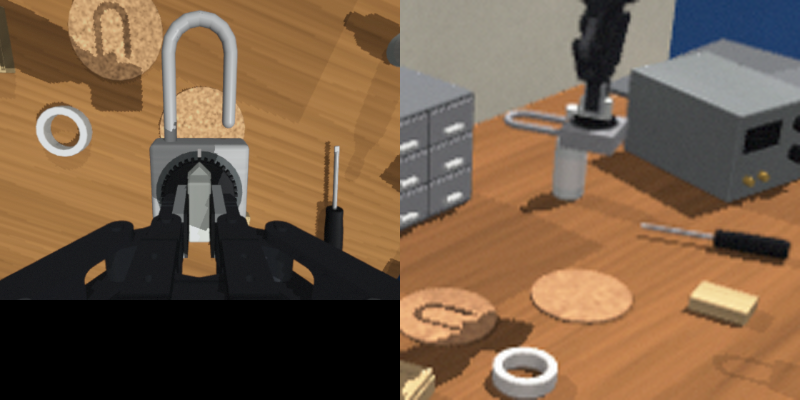

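The lock hangs level with its dial up and shackle open. The bar still meets the tick at (200,155), and the rightmost mat is below. One small centring move, then I'll hand it in.

Emit:
move_arm(
  targets="-1 -0.05 0.13 0 0 0 0; -1 0 0.12 0 0 0 0; -1 0 0 0 0 0 0; -1 0 0 0 0 0 0; -1 0 0 0 0 0 0",
)

```text
clock: 17.08
eef_pos: [491.6, -173.2, 234.5]
tool_rot: [-3.142, -0.0, 0.357]
force: [-0.0, -0.3, -3.2]
width: 10.2
gripper_force: 60.9
```

Emit:
move_arm(
  targets="-1 0 0 0 0 0 0; -1 0 0 0 0 0 0; -1 0 0 0 0 0 0; -1 0 0 0 0 0 0; -1 0 0 0 0 0 0",
)

```text
clock: 17.5
eef_pos: [491.7, -173.1, 234.5]
tool_rot: [3.142, -0.0, 0.357]
force: [0.6, 0.1, -4.3]
width: 10.3
gripper_force: 60.9
```

```bash
python3 -c "
from cell import order;print(order.finish_job())"
```

```text
the job is handed in; nothing more can be done
None
```

I handed the job in at 17.5 s: the padlock is open with its shackle pulled to the stop, and the gripper holds it level, dial up, about 20 cm above the bench over the rightmost cork mat; the hand-in returned no verdict.

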